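# Set the wooden vehicles out on their display stands

### The arm

A 7-joint arm with a two-finger parallel gripper is mounted at the origin on the work surface. World frame = base frame: x ahead of the robot, y to its left, z up, the work surface at z = 0. Lengths are in m, angles in rad, forces in N, time in s.
With the tool pointing down it reaches from about 0.35 to 0.9 m from the base axis. Payload 8.1 kg.
Tool frame: the origin (TCP) lies on the centre line of the jaws, within the pads' length; the fingertips stand arm.tips_ahead ahead of it and the grasp point (between the pads) lies 8 mm behind it (arm.tips_ahead is the distance from the TCP to the fingertips, in m); z points along the fingers, y is the direction in which the jaws open and shut (so a half turn about z gives the same grasp; the last joint's range is limited). The gripper opens to 92 mm and grips with 3 to 60 N. Pads are 19 mm wide; open, the fingers measure 130 mm over their backs; the gripper's body (75 mm by 190 mm) begins 47 mm behind the grasp point.
Start: joints at [-1.212, 0.434, 0.025, 1.573, -0.012, 1.134, -0.075], TCP at [0.279, 0.56, 0.238] pointing down, gripper open.
Joint ranges: [-2.62, 2.62], [-0.44, 2.09], [-1.27, 1.32], [0.08, 2.57], [-1.32, 4.46], [0.12, 2], [-2.74, 2.74]. Speed limits (rad/s): [2.22, 2.22, 3.01, 3.01, 3.14, 3.14, 3.14].

### API

Orientations are given as a rotation vector (axis times angle).
In Python, from cell import arm gives the robot as it stands. The module is installed in compiled form; this text tells all that it offers.
- The arm moves only by the tool jog_arm, never from a script. Its argument "moves" is a list of rows, each an object with "twist": the turn, a rotation vector about the tool's x, y, z in units of 10 degrees (1.0 is 10 degrees), a list of three; "xyz": the shift along the tool's x, y, z in units of 60 mm (1.0 is 60 mm), a list of three; "grip": the closure, from -1 (fully open) to 1 (shut). A call has 1 to 5 rows; each row is the pose to reach, as a shift and turn from the pose commanded when the call began, along the tool's axes at that moment; what a row does not reach only later rows make up. A row lasts 1/8 s, in which the tool goes at most 62.5 mm and 10.7 degrees, less where a joint would pass 70% of its speed; a pose out of reach is approached as far as the arm can. A call with a gripper value outside its range is refused whole. The fingers move at their own pace and stop on an object; "force" is the grip in N (left out, the last holds). Time passes only in rows, so rows that repeat a pose let the fingers close. It gives the time, the measured TCP pose, the force and the opening at its end, in the units of the state.
- arm.observe(): the state, without advancing time (a new reading comes with each control period).
- arm.get_image(name): name is "side" or "top" or "wrist"; returns the picture (400x640x3 uint8, blue, green, red); there is no depth.
- arm.camera_params(name): a dict with "mtx" (3x3 intrinsics, pixels), "T" (4x4, takes a point from camera to world coordinates); the wrist camera has in their place "T_tool_cam" (4x4, takes a point from camera to tool coordinates, whose origin is the TCP and whose axes are the flange's). Camera axes: x right, y down, z forward; pixel columns grow to the right and rows downward; lengths in m; the calibration is good to about 2 mm. The wrist camera is an equidistant fisheye: a pixel r from the principal point sees the ray r / f radians off the axis. A picture is of the moment at which its call begins: read the wrist's pose just before it. camera_params takes no time and is no camera call.
- arm.sign_off(): hands the job in, once; it reports no verdict.
The state is a dict: "clock": time; "joints": joint angles; "dq": joint speeds; "joint_efforts": joint torques, N m; "position": TCP position; "ee_rot": TCP orientation; "force": force on the tool from outside, world axes, zero at the start; "ft_torque": the same for the moment, N m; "width": opening from 0.0 (shut) to 1.0 (fully open).
Only numpy, scipy, OpenCV 4.12 (cv2) and the standard library are available. Lean on these libraries where they do the work, as an engineer would, in place of code of your own. Each camera call takes 0.05 s, during which the arm holds its last target. There are 200 camera calls.

### The job

Put the four wooden toy vehicles out for show: set each one upright on the white display stand made for its length (the shortest vehicle on the shortest stand, and so on up to the longest), so that its wheels all stand on the floor of the recess inside the rim. Leave the toy elephant and the ring tower undisturbed where they are.

Things in the scene. Friction and masses are not known exactly. Their poses are not given: they have to be found in the camera images.
- car: Toy car, the shortest vehicle: body 23 high with a smaller cabin (x -13 to 19) on its middle, wheels on two axles. Brown wood, dark fixed wheels. 58 long (x) x 36 wide (y) x 40 high (mm); hubs stand out 2.5 more, below 18 high. Sides flat mid-length from 7 above the underside to the top: grip there across the width. Loose, about 50 g. Origin: centre of underside (wheel bottoms); front at -x, z up.
- van: Toy delivery van, second shortest: low bonnet in front of x -18, tall body behind it. Brown wood, dark fixed wheels. 76 long (x) x 36 wide (y) x 48 high (mm); hubs stand out 2.5 more, below 18 high. Sides flat mid-length from 7 above the underside to the top: grip there across the width. Loose, about 75 g. Origin: centre of underside (wheel bottoms); front at -x, z up.
- lorry: Toy lorry, second longest: separate cab (x -47 to -19) and cargo box (x -13 to 47), three axles. Brown wood, dark fixed wheels. 94 long (x) x 36 wide (y) x 54 high (mm); hubs stand out 2.5 more, below 18 high. Sides flat mid-length from 7 above the underside to the top: grip there across the width. Loose, about 100 g. Origin: centre of underside (wheel bottoms); front at -x, z up.
- bus: Toy bus, the longest vehicle: one long block with a row of dark windows on each side. Brown wood, dark fixed wheels. 112 long (x) x 36 wide (y) x 56 high (mm); hubs stand out 2.5 more, below 18 high. Sides flat mid-length from 7 above the underside to the top: grip there across the width. Loose, about 130 g. Origin: centre of underside (wheel bottoms); front at -x, z up.
- stand_a: The shortest of four white display stands with a grey floor, fixed to the table: a tray 82 x 60 x 18 mm (x, y, z), recess 74 x 52 mm, its floor 12 mm above the table and its rim 6 mm above that floor, 4 mm thick. For the car (58 mm long), with 8 mm to spare on every side. Origin: centre of its underside; x runs along its length, z up.
- stand_b: The second shortest of four white display stands with a grey floor, fixed to the table: a tray 100 x 60 x 18 mm (x, y, z), recess 92 x 52 mm, its floor 12 mm above the table and its rim 6 mm above that floor, 4 mm thick. For the van (76 mm long), with 8 mm to spare on every side. Origin: centre of its underside; x runs along its length, z up.
- stand_c: The second longest of four white display stands with a grey floor, fixed to the table: a tray 118 x 60 x 18 mm (x, y, z), recess 110 x 52 mm, its floor 12 mm above the table and its rim 6 mm above that floor, 4 mm thick. For the lorry (94 mm long), with 8 mm to spare on every side. Origin: centre of its underside; x runs along its length, z up.
- stand_d: The longest of four white display stands with a grey floor, fixed to the table: a tray 136 x 60 x 18 mm (x, y, z), recess 128 x 52 mm, its floor 12 mm above the table and its rim 6 mm above that floor, 4 mm thick. For the bus (112 mm long), with 8 mm to spare on every side. Origin: centre of its underside; x runs along its length, z up.
- elephant: Wooden toy elephant on four legs, about 90 long x 40 wide x 74 mm high, loose, not a vehicle: a bystander to be left alone. Origin: on the table beneath it, between its feet, 8 mm in front of their middle; trunk at -x.
- stacker: Wooden ring tower (round base of 70 mm diameter, four ever smaller rings, a ball on top), 90 mm high, loose: a bystander to be left alone. Origin: centre of its underside.
There are look-alikes about, which are no part of the job. What is shaped like the stand_d but orange or purple is not meant.

How it is judged:
By the outcome, as a careful person would: the job done as asked, in the order asked, and still so for the second after the job is handed in, with the robot touching nothing.
It also fails if it takes over 112 s, if anything falls off the work surface, if the arm or the gripper's body presses on something with over 40 N, if the wrist force passes 120 N, or if a joint passes its speed limit or range.

## Working session

There is one attempt and no reset: what is moved stays moved. The work goes in short steps, Python scripts to look and compute and a tool call to move; the robot and the scene stay as the last step left them, time stands still between calls to the robot, and variables do not carry over. Pictures are saved under pics/ and viewed, about 12 in all and at most 16, crops included, and the job is handed in when it is done.

Besides the shell and the picture viewer there is one more tool, called after "Call:" as name(argument=value, ...) on one line, values as JSON. jog_arm: Moves the arm, as the interface text tells. Its arguments: {"type":"object","properties":{"moves":{"type":"array","items":{"type":"object","properties":{"twist":{"type":"array","items":{"type":"number"}},"xyz":{"type":"array","items":{"type":"number"}},"grip":{"type":"number"}}}},"force":{"type":"number"}},"required":["moves"]}

```bash
ls; mkdir -p pics
python3 - <<'E'
from cell import arm
import cv2, numpy as np
np.set_printoptions(precision=4,suppress=True)
for n in ["top","side"]:
    cv2.imwrite(f"pics/{n}0.png",arm.get_image(n)); print(arm.camera_params(n))
print(arm.camera_params("wrist"), arm.tips_ahead); print(arm.observe())
E
```

```text
pics
{'mtx': array([[515.9802,   0.    , 320.0895],
       [  0.    , 515.9802, 204.3244],
       [  0.    ,   0.    ,   1.    ]]), 'T': array([[ 0.0251, -0.9964,  0.0805,  0.4284],
       [-0.9997, -0.025 ,  0.0031, -0.1091],
       [-0.0011, -0.0805, -0.9968,  1.4472],
       [ 0.    ,  0.    ,  0.    ,  1.    ]])}
{'mtx': array([[513.9107,   0.    , 314.1051],
       [  0.    , 513.9107, 202.8585],
       [  0.    ,   0.    ,   1.    ]]), 'T': array([[ 0.7079, -0.466 ,  0.5307, -0.2531],
       [-0.706 , -0.4453,  0.5507, -0.9069],
       [-0.0203, -0.7645, -0.6443,  0.9991],
       [ 0.    ,  0.    ,  0.    ,  1.    ]])}
{'mtx': array([[309.7069,   0.    , 311.3351],
       [  0.    , 309.7069, 200.4252],
       [  0.    ,   0.    ,   1.    ]]), 'T_tool_cam': array([[ 0.0004, -0.9554, -0.2953,  0.0807],
       [ 1.    ,  0.0005, -0.0002, -0.0008],
       [ 0.0003, -0.2953,  0.9554, -0.1483],
       [ 0.    ,  0.    ,  0.    ,  1.    ]])} 0.011
{'clock': 0.1, 'joints': array([-1.2116,  0.4352,  0.0249,  1.574 , -0.0116,  1.134 , -0.0751]), 'dq': array([ 0.0005, -0.0008,  0.    , -0.0018, -0.0003,  0.0018, -0.0012]), 'joint_efforts': array([  0.0038, -66.9132,   0.9882, -31.5145,  -0.0605,   0.0375,
         0.    ]), 'position': array([0.2783, 0.5591, 0.237 ]), 'ee_rot': array([-0.719 , -3.058 ,  0.0022]), 'force': array([-0.5892,  0.1311, -0.1332]), 'ft_torque': array([-0.0262,  0.0501,  0.0077]), 'width': 1.0022484180465827}
```

View pics/top0.png

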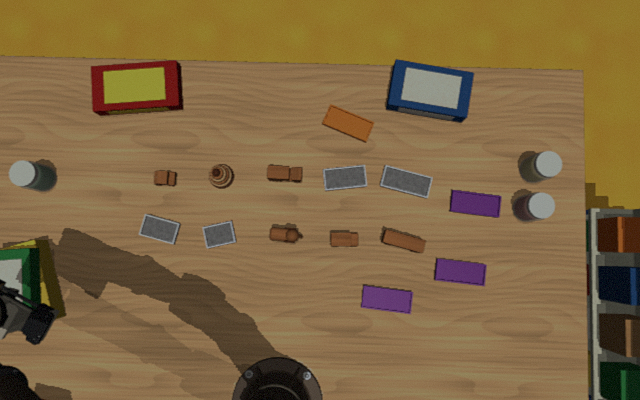

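View pics/side0.png

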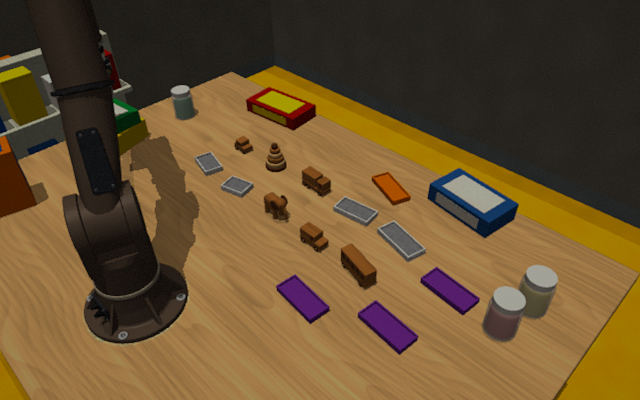

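The top view shows the car (165,178), stacker (221,176), lorry (285,173), stand c (345,178), stand d (406,181), stand b (160,228), stand a (219,235), elephant (286,234), van (343,239) and bus (403,240). All vehicles look upright. I'll enlarge both halves next.

Run:
```python
import cv2
im=cv2.imread("pics/top0.png")
for n,x0 in(("L",130),("R",260)):
    c=cv2.resize(im[155:265,x0:x0+(130 if n=="L" else 180)],None,fx=4.4,fy=4.4,interpolation=cv2.INTER_CUBIC)
    for k in range(0,c.shape[1],44): 
        cv2.putText(c,str(x0+k//44*10),(k,8),0,.3,(0,255,255)); cv2.line(c,(k,0),(k,4),(0,255,255))
    for k in range(0,c.shape[0],44): cv2.putText(c,str(155+k//44*10),(0,k+4),0,.3,(0,255,255))
    cv2.imwrite(f"pics/crop{n}.png",c)
```

```text
(no output)
```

View pics/cropL.png

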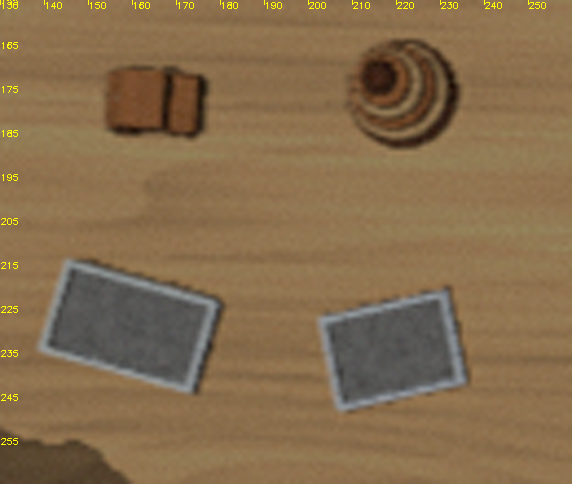

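View pics/cropR.png

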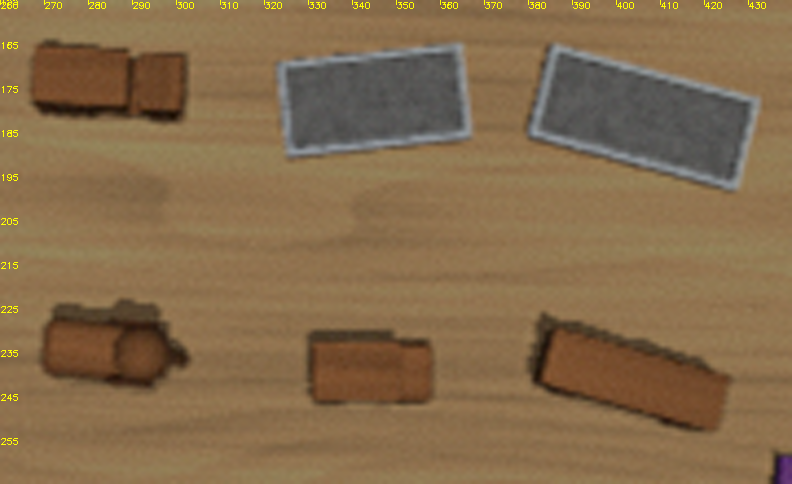

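The crops show four white stands with clear corners and all the vehicles seen from above. Lorry, van and car face image right. Next I'll compute poses and check uprightness in the side view.

```bash
cat > h.py <<'E'
from cell import arm
import numpy as np, cv2
np.set_printoptions(precision=4,suppress=True)
def ray(cam,px,z):
    p=arm.camera_params(cam); d=p["T"][:3,:3]@np.linalg.inv(p["mtx"])@[px[0],px[1],1]; o=p["T"][:3,3]
    return o+d*(z-o[2])/d[2]
def cam2px(cam,P):
    p=arm.camera_params(cam); q=np.linalg.inv(p["T"])@[*P,1]; u=p["mtx"]@q[:3]; return u[:2]/u[2]
E
python3 - <<'E'
from h import *
S={"b":("L",.018,[(68,261),(222,300),(194,392),(38,350)]),"a":("L",.018,[(319,319),(447,289),(468,383),(340,410)]),
"c":("R",.018,[(278,64),(461,45),(471,135),(288,156)]),"d":("R",.018,[(550,45),(759,98),(737,188),(529,136)]),
"bus":("R",.056,[(553,325),(729,377),(716,431),(541,383)]),
"vanbody":("R",.048,[(310,341),(402,341),(402,402),(314,403)]),"vanfront":("R",.028,[(431,341),(431,402)]),
"lorrybox":("R",.054,[(34,42),(129,49),(127,108),(32,103)]),"lorryfront":("R",.046,[(186,54),(183,114)]),
"carcab":("L",.04,[(108,67),(166,68),(163,132),(107,132)]),"carfront":("L",.023,[(206,75),(203,135)])}
for k,(c,z,q) in S.items():
    P=np.array([ray("top",((130 if c=="L" else 260)+u/4.4,155+v/4.4),z)[:2] for u,v in q])
    if len(P)==4:
        a=(P[1]+P[2]-P[0]-P[3])/2; b=(P[3]+P[2]-P[0]-P[1])/2
        print(k,"ctr",P.mean(0),"len",np.linalg.norm(a),"wid",np.linalg.norm(b),"dir deg",np.degrees(np.arctan2(a[1],a[0])), np.degrees(np.arctan2(b[1],b[0]))+0, "frontmid",(P[1]+P[2])/2,"rearmid",(P[0]+P[3])/2)
    else: print(k,P.mean(0))
im=cv2.imread("pics/side0.png")[125:290,190:440]
cv2.imwrite("pics/sidecrop.png",cv2.resize(im,None,fx=3.2,fy=3.2,interpolation=cv2.INTER_CUBIC))
E
```

```text
b ctr [0.4641 0.3378] len 0.10147084736147577 wid 0.059358045191037004 dir deg -103.0999449738336 164.96386134033307 frontmid [0.4526 0.2883] rearmid [0.4756 0.3872]
a ctr [0.4529 0.1716] len 0.08218536318261219 wid 0.059764901123598196 dir deg -75.98478811290448 -164.8977939248698 frontmid [0.4629 0.1317] rearmid [0.443  0.2115]
c ctr [ 0.6201 -0.1726] len 0.11680103240065699 wid 0.058463414956090094 dir deg -82.28848373531639 -172.55496871866583 frontmid [ 0.6279 -0.2305] rearmid [ 0.6122 -0.1147]
d ctr [ 0.6137 -0.3433] len 0.13585953974994544 wid 0.05951287807470887 dir deg -102.84326832711044 167.4392116142798 frontmid [ 0.5986 -0.4096] rearmid [ 0.6288 -0.2771]
bus ctr [ 0.4472 -0.3335] len 0.11110469440013744 wid 0.03508579421065077 dir deg -104.48578306062704 168.12129724286524 frontmid [ 0.4333 -0.3873] rearmid [ 0.4611 -0.2797]
vanbody ctr [ 0.4474 -0.1641] len 0.05534333613537942 wid 0.03774908617572745 dir deg -88.24418844686879 -176.88082261766633 frontmid [ 0.4483 -0.1917] rearmid [ 0.4466 -0.1364]
vanfront [ 0.449 -0.211]
lorrybox ctr [0.6259 0.0112] len 0.058939960167650664 wid 0.03745370539229856 dir deg -92.21249129324403 179.9212615516564 frontmid [ 0.6248 -0.0182] rearmid [0.6271 0.0407]
lorryfront [ 0.6234 -0.053 ]
carcab ctr [0.6046 0.3345] len 0.03562855396564444 wid 0.040593238886168614 dir deg -89.0756757664648 -178.89979629526684 frontmid [0.6049 0.3167] rearmid [0.6043 0.3523]
carfront [0.6045 0.2964]
```

View pics/sidecrop.png

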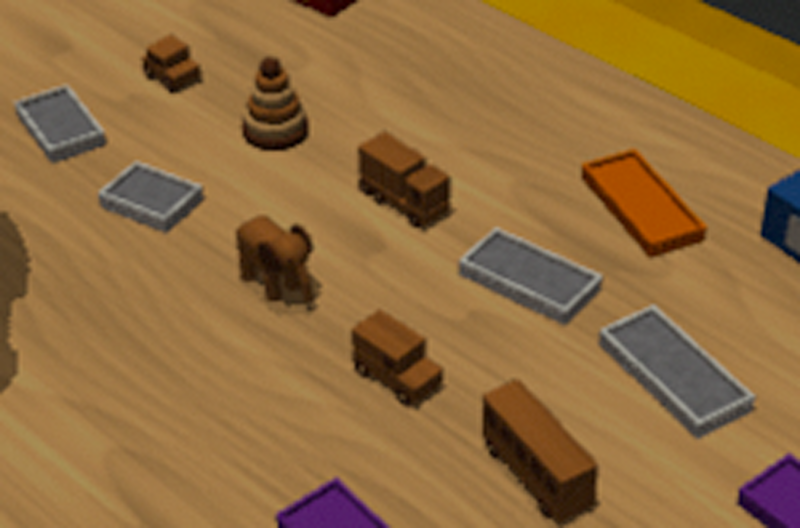

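All four vehicles stand upright in the side view, with orange and purple look-alikes apart. Measured lengths and widths match those given to about 1–4 mm. I'll write a planner helper and start with the car.

```bash
cat > plan.py <<'E'
# usage: plan.py x y z psi_deg ... -> shift/twist from current pose for each target
import sys
from h import *
from scipy.spatial.transform import Rotation as R
s=arm.observe(); Rc=R.from_rotvec(s["ee_rot"]); p=s["position"]; m=Rc.as_matrix()
print("pos",p,"psi",np.degrees(np.arctan2(m[1,1],m[0,1])),"t",s["clock"],"F",s["force"],"w",s["width"])
v=list(map(float,sys.argv[1:]))
for i in range(0,len(v),4):
    x,y,z,a=v[i:i+4]; a=np.radians(a); c,n=np.cos(a),np.sin(a)
    Rt=R.from_matrix([[-n,c,0],[c,n,0],[0,0,-1]])   # tool y at psi, z down
    rel=(Rc.inv()*Rt).as_rotvec(degrees=True)/10
    print("xyz",np.round(Rc.inv().apply(np.array([x,y,z])-p)/.06,3),"twist",np.round(rel,3))
E
python3 plan.py .6045 .328 .15 0.5
```

```text
pos [0.2783 0.5591 0.237 ] psi 63.53720640430998 t 0.1 F [-0.5892  0.1311 -0.1332] w 1.0022484180465827
xyz [-6.583 -1.024  1.453] twist [-0.007  0.005  6.304]
```

Call:
jog_arm(moves=[{"xyz": [-6.58,-1.02,1.0],"twist": [0,0,6.3],"grip": -1},{"xyz": [-6.58,-1.02,1.0],"twist": [0,0,6.3],"grip": -1},{"xyz": [-6.58,-1.02,1.0],"twist": [0,0,6.3],"grip": -1},{"xyz": [-6.58,-1.02,1.0],"twist": [0,0,6.3],"grip": -1},{"xyz": [-6.58,-1.02,1.0],"twist": [0,0,6.3],"grip": -1}], force=20)

```text
clock: 0.72
position: [0.532, 0.3798, 0.1908]
ee_rot: [-2.03, -2.397, 0.0]
force: [1.3, 1.5, 0.2]
width: 0.998
```

```bash
python3 plan.py .6045 .328 .12 0.5
```

```text
pos [0.532  0.3798 0.1908] psi 9.48760133797871 t 0.725 F [1.34   1.4808 0.2099] w 0.9976615266509709
xyz [-1.05  1.05  1.18] twist [-0.002  0.001  0.899]
```

Call:
jog_arm(moves=[{"xyz": [-1.05,1.05,1.18],"twist": [0,0,0.9],"grip": -1},{"xyz": [-1.05,1.05,1.18],"twist": [0,0,0.9],"grip": -1},{"xyz": [-1.05,1.05,1.18],"twist": [0,0,0.9],"grip": -1},{"xyz": [-1.05,1.05,1.18],"twist": [0,0,0.9],"grip": -1},{"xyz": [-1.05,1.05,1.18],"twist": [0,0,0.9],"grip": -1}])

```text
clock: 1.35
position: [0.6029, 0.3315, 0.1214]
ee_rot: [-2.203, -2.239, -0.002]
force: [-0.0, -0.5, -0.5]
width: 1.001
```

```bash
python3 plan.py .6045 .328 .023 0.5
python3 - <<'E'
from h import *
cv2.imwrite("pics/w1.png",arm.get_image("wrist"))
E
```

```text
pos [0.6029 0.3315 0.1214] psi 0.9445357839078483 t 1.35 F [-0.0068 -0.5453 -0.4601] w 1.0010051538945848
xyz [-0.061  0.024  1.64 ] twist [ 0.003 -0.009  0.044]
```

View pics/w1.png

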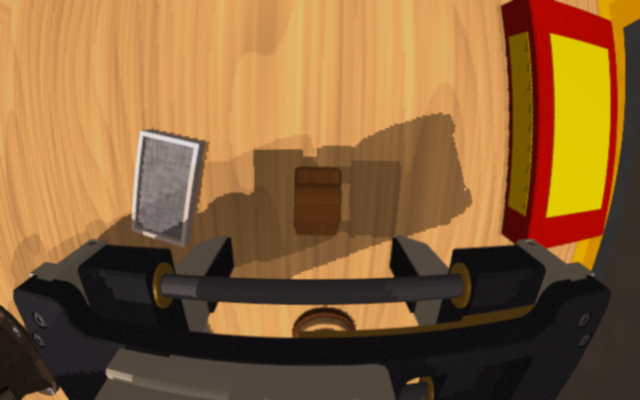

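```bash
cat >> h.py <<'E'
from scipy.spatial.transform import Rotation as R
def wray(px,z):
    p=arm.camera_params("wrist"); s=arm.observe(); m=p["mtx"]; d=(np.array(px)-m[:2,2])/m[0,0]; r=np.linalg.norm(d)
    c=np.array([*(d/r*np.sin(r)),np.cos(r)]); T=np.eye(4); T[:3,:3]=R.from_rotvec(s["ee_rot"]).as_matrix(); T[:3,3]=s["position"]
    T=T@p["T_tool_cam"]; v=T[:3,:3]@c; o=T[:3,3]; return o+v*(z-o[2])/v[2]
E
python3 - <<'E'
from h import *
for px,z in (((295,167),.023),((341,167),.023),((295,187),.04),((341,187),.04),((295,234),.04),((341,234),.04)): print(px,z,wray(px,z))
E
```

```text
(295, 167) 0.023 [0.5884 0.363  0.023 ]
(341, 167) 0.023 [0.6258 0.3637 0.023 ]
(295, 187) 0.04 [0.5893 0.3507 0.04  ]
(341, 187) 0.04 [0.6247 0.3513 0.04  ]
(295, 234) 0.04 [0.5893 0.3115 0.04  ]
(341, 234) 0.04 [0.6265 0.3121 0.04  ]
```

Call:
jog_arm(moves=[{"xyz": [0,0.05,0.8],"twist": [0,0,0.04],"grip": -1},{"xyz": [0,0.05,1.3],"twist": [0,0,0.04],"grip": -1},{"xyz": [0,0.05,1.63],"twist": [0,0,0.04],"grip": -1},{"xyz": [0,0.05,1.63],"twist": [0,0,0.04],"grip": -1},{"xyz": [0,0.05,1.63],"twist": [0,0,0.04],"grip": -1}])

```text
clock: 2.02
position: [0.6074, 0.3304, 0.0242]
ee_rot: [2.213, 2.229, 0.003]
force: [0.1, 0.1, 0.5]
width: 1.001
```

Call:
jog_arm(moves=[{"grip": 1},{"grip": 1},{"grip": 1},{"grip": 1},{"grip": 1}])

```text
invalid input at $.moves[0]: expected keys twist, xyz, grip
```

```bash
python3 plan.py .453 .1716 .15 14.4
```

```text
pos [0.6074 0.3304 0.0242] psi 0.43349899726189106 t 2.025 F [0.1117 0.1151 0.5428] w 1.0012576778917115
xyz [-2.625 -2.59  -2.104] twist [ 0.011 -0.005 -1.397]
```

Call:
jog_arm(moves=[{"xyz": [0,0,0],"twist": [0,0,0],"grip": 1},{"xyz": [0,0,0],"twist": [0,0,0],"grip": 1},{"xyz": [0,0,0],"twist": [0,0,0],"grip": 1},{"xyz": [0,0,0],"twist": [0,0,0],"grip": 1},{"xyz": [0,0,0],"twist": [0,0,0],"grip": 1}])

```text
clock: 2.65
position: [0.6066, 0.3298, 0.0227]
ee_rot: [-2.213, -2.229, 0.0]
force: [-0.4, -0.7, 0.2]
width: 0.509
```

Call:
jog_arm(moves=[{"xyz": [0,0,0],"twist": [0,0,0],"grip": 1},{"xyz": [0,0,0],"twist": [0,0,0],"grip": 1},{"xyz": [0,0,-0.5],"twist": [0,0,0],"grip": 1},{"xyz": [0,0,-1.3],"twist": [0,0,0],"grip": 1},{"xyz": [0,0,-2.1],"twist": [0,0,0],"grip": 1}])

```text
clock: 3.28
position: [0.6063, 0.3296, 0.1498]
ee_rot: [-2.213, -2.229, 0.001]
force: [1.3, 0.9, -0.5]
width: 0.39
```

```bash
python3 plan.py .453 .1716 .13 14.4
```

```text
pos [0.6063 0.3296 0.1498] psi 0.4199773567250131 t 3.275 F [ 1.3424  0.9169 -0.5073] w 0.39009908675487154
xyz [-2.614 -2.574  0.333] twist [-0.004  0.002 -1.398]
```

Call:
jog_arm(moves=[{"xyz": [-2.63,-2.57,0],"twist": [0,0,-1.4],"grip": 1},{"xyz": [-2.63,-2.57,0],"twist": [0,0,-1.4],"grip": 1},{"xyz": [-2.63,-2.57,0],"twist": [0,0,-1.4],"grip": 1},{"xyz": [-2.63,-2.57,0.3],"twist": [0,0,-1.4],"grip": 1},{"xyz": [-2.63,-2.57,0.8],"twist": [0,0,-1.4],"grip": 1}])

```text
clock: 3.9
position: [0.4524, 0.169, 0.1014]
ee_rot: [1.927, 2.481, 0.002]
force: [1.0, 1.0, -0.6]
width: 0.392
```

```bash
python3 plan.py .453 .170 .036 14.4
```

```text
pos [0.4524 0.169  0.1014] psi 14.302199389841286 t 3.9 F [ 0.9507  1.0154 -0.5885] w 0.3916772407147404
xyz [0.013 0.012 1.089] twist [ 0.007 -0.004 -0.01 ]
```

Call:
jog_arm(moves=[{"xyz": [0,0,0.4],"twist": [0,0,0],"grip": 1},{"xyz": [0,0,0.75],"twist": [0,0,0],"grip": 1},{"xyz": [0,0,1.0],"twist": [0,0,0],"grip": 1},{"xyz": [0,0,1.09],"twist": [0,0,0],"grip": 1},{"xyz": [0,0,1.09],"twist": [0,0,0],"grip": 1}])

```text
clock: 4.53
position: [0.4537, 0.1709, 0.0354]
ee_rot: [-1.925, -2.483, -0.0]
force: [0.2, 0.8, 0.1]
width: 0.39
```

```bash
python3 plan.py .453 .170 .035 14.4
```

```text
pos [0.4537 0.1709 0.0354] psi 14.4138943738359 t 4.525 F [0.2077 0.7646 0.1443] w 0.39031854637286223
xyz [-0.011 -0.015  0.007] twist [ 0.    -0.     0.001]
```

Call:
jog_arm(moves=[{"xyz": [0,0,0],"twist": [0,0,0],"grip": -1},{"xyz": [0,0,0],"twist": [0,0,0],"grip": -1},{"xyz": [0,0,0],"twist": [0,0,0],"grip": -1},{"xyz": [0,0,0],"twist": [0,0,0],"grip": -1},{"xyz": [0,0,-0.5],"twist": [0,0,0],"grip": -1}])

```text
clock: 5.15
position: [0.4523, 0.1702, 0.0643]
ee_rot: [-1.924, -2.482, 0.005]
force: [0.3, 0.7, 0.6]
width: 0.883
```

Call:
jog_arm(moves=[{"xyz": [0,0,-0.7],"twist": [0,0,0],"grip": -1},{"xyz": [0,0,-1.7],"twist": [0,0,0],"grip": -1},{"xyz": [0,0,-2.0],"twist": [0,0,0],"grip": -1},{"xyz": [0,0,-2.0],"twist": [0,0,0],"grip": -1},{"xyz": [0,0,-2.0],"twist": [0,0,0],"grip": -1}])

```text
clock: 5.78
position: [0.4529, 0.1706, 0.1843]
ee_rot: [-1.924, -2.482, 0.002]
force: [0.9, 0.1, -0.5]
width: 1.003
```

```bash
python3 plan.py .448 -.1735 .15 2
python3 - <<'E'
from h import *
im=arm.get_image("side"); a=cv2.resize(im[125:290,190:440],None,fx=2.4,fy=2.4,interpolation=cv2.INTER_CUBIC)
w=arm.get_image("wrist"); cv2.imwrite("pics/p2.png",np.vstack([a[:280],cv2.resize(w[100:330],(600,216))]))
E
```

```text
pos [0.4529 0.1706 0.1843] psi 14.430692199046918 t 5.775 F [ 0.8787  0.1341 -0.4591] w 1.0031422225557747
xyz [-5.534 -1.508  0.576] twist [-0.008  0.003  1.243]
```

View pics/p2.png

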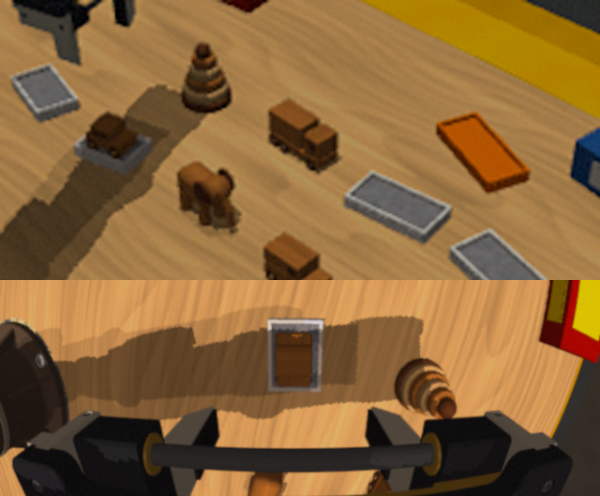

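The car sits inside stand a's rim, clear all round. Now the van.

Call:
jog_arm(moves=[{"xyz": [-5.53,-1.51,0],"twist": [0,0,1.24],"grip": -1},{"xyz": [-5.53,-1.51,0],"twist": [0,0,1.24],"grip": -1},{"xyz": [-5.53,-1.51,0],"twist": [0,0,1.24],"grip": -1},{"xyz": [-5.53,-1.51,0],"twist": [0,0,1.24],"grip": -1},{"xyz": [-5.53,-1.51,0.5],"twist": [0,0,1.24],"grip": -1}])

```text
clock: 6.5
position: [0.4493, -0.1408, 0.1663]
ee_rot: [2.181, 2.26, 0.001]
force: [1.0, -0.3, -1.0]
width: 1.0
```

```bash
python3 plan.py .448 -.1735 .10 2
```

```text
pos [ 0.4493 -0.1408  0.1663] psi 2.0372159871673254 t 6.5 F [ 0.975  -0.2904 -0.9995] w 0.9998791477310554
xyz [-0.544 -0.042  1.104] twist [0.009 0.002 0.004]
```

Call:
jog_arm(moves=[{"xyz": [-0.5,-0.04,0.6],"twist": [0,0,0],"grip": -1},{"xyz": [-0.5,-0.04,1.1],"twist": [0,0,0],"grip": -1},{"xyz": [-0.5,-0.04,1.1],"twist": [0,0,0],"grip": -1},{"xyz": [-0.5,-0.04,1.1],"twist": [0,0,0],"grip": -1}])

```text
clock: 7.0
position: [0.4478, -0.1685, 0.1006]
ee_rot: [-2.181, -2.261, 0.0]
force: [0.4, -0.2, 0.2]
width: 1.001
```

```bash
python3 plan.py .448 -.1735 .03 2
```

```text
pos [ 0.4478 -0.1685  0.1006] psi 2.05380903160701 t 7.0 F [ 0.3979 -0.1791  0.2409] w 1.0005816067113265
xyz [-0.084  0.001  1.177] twist [-0.002 -0.     0.005]
```

Call:
jog_arm(moves=[{"xyz": [-0.08,0,0.6],"twist": [0,0,0],"grip": -1},{"xyz": [-0.08,0,1.18],"twist": [0,0,0],"grip": -1},{"xyz": [-0.08,0,1.18],"twist": [0,0,0],"grip": -1},{"xyz": [-0.08,0,1.18],"twist": [0,0,0],"grip": 1},{"xyz": [-0.08,0,1.18],"twist": [0,0,0],"grip": 1}])

```text
clock: 7.62
position: [0.449, -0.1736, 0.031]
ee_rot: [2.18, 2.259, 0.002]
force: [0.4, -0.1, 0.5]
width: 0.829
```

Call:
jog_arm(moves=[{"xyz": [0,0,0],"twist": [0,0,0],"grip": 1},{"xyz": [0,0,0],"twist": [0,0,0],"grip": 1},{"xyz": [0,0,0],"twist": [0,0,0],"grip": 1},{"xyz": [0,0,0],"twist": [0,0,0],"grip": 1},{"xyz": [0,0,0],"twist": [0,0,0],"grip": 1}])

```text
clock: 8.25
position: [0.4479, -0.1736, 0.0295]
ee_rot: [2.182, 2.26, 0.0]
force: [0.9, -0.4, 1.1]
width: 0.39
```

```bash
python3 plan.py .464 .338 .16 -13.6
```

```text
pos [ 0.4479 -0.1736  0.0295] psi 2.0201106611909467 t 8.25 F [ 0.9337 -0.3802  1.0968] w 0.3896025338255284
xyz [ 8.511  0.569 -2.175] twist [ 0.    -0.     1.562]
```

Call:
jog_arm(moves=[{"xyz": [0,0,-0.7],"twist": [0,0,0],"grip": 1},{"xyz": [0,0,-1.6],"twist": [0,0,0],"grip": 1},{"xyz": [0,0,-2.2],"twist": [0,0,0],"grip": 1},{"xyz": [0.8,0,-2.2],"twist": [0,0,0.3],"grip": 1},{"xyz": [1.7,0.1,-2.2],"twist": [0,0,0.6],"grip": 1}])

```text
clock: 8.88
position: [0.4501, -0.071, 0.162]
ee_rot: [2.301, 2.137, 0.002]
force: [0.6, 1.6, -1.1]
width: 0.391
```

```bash
python3 plan.py .464 .338 .16 -13.6
```

```text
pos [ 0.4501 -0.071   0.162 ] psi -4.2333971186043975 t 8.875 F [ 0.629   1.5669 -1.1456] w 0.3908754903924647
xyz [ 6.815 -0.272  0.035] twist [ 0.007 -0.002  0.937]
```

Call:
jog_arm(moves=[{"xyz": [6.7,-0.27,0],"twist": [0,0,0.94],"grip": 1},{"xyz": [6.7,-0.27,0],"twist": [0,0,0.94],"grip": 1},{"xyz": [6.7,-0.27,0],"twist": [0,0,0.94],"grip": 1},{"xyz": [6.7,-0.27,0],"twist": [0,0,0.94],"grip": 1},{"xyz": [6.7,-0.27,0],"twist": [0,0,0.94],"grip": 1}])

```text
clock: 9.5
position: [0.4589, 0.2378, 0.1615]
ee_rot: [2.465, 1.947, -0.0]
force: [1.3, -0.1, -1.2]
width: 0.393
```

```bash
python3 plan.py .464 .338 .10 -13.6
```

```text
pos [0.4589 0.2378 0.1615] psi -13.382813873402798 t 9.5 F [ 1.312  -0.0751 -1.1526] w 0.3926628411878957
xyz [ 1.645 -0.304  1.025] twist [0.    0.    0.022]
```

Call:
jog_arm(moves=[{"xyz": [1.6,-0.3,0],"twist": [0,0,0.02],"grip": 1},{"xyz": [1.6,-0.3,0.5],"twist": [0,0,0.02],"grip": 1},{"xyz": [1.6,-0.3,1.0],"twist": [0,0,0.02],"grip": 1},{"xyz": [1.6,-0.3,1.0],"twist": [0,0,0.02],"grip": 1},{"xyz": [1.6,-0.3,1.0],"twist": [0,0,0.02],"grip": 1}])

```text
clock: 10.12
position: [0.4646, 0.3328, 0.1023]
ee_rot: [2.469, 1.941, 0.001]
force: [0.0, -0.9, -1.0]
width: 0.39
```

```bash
python3 plan.py .464 .338 .0425 -13.6
```

```text
pos [0.4646 0.3328 0.1023] psi -13.652056553871983 t 10.125 F [ 0.0026 -0.8971 -0.9626] w 0.39023461347903426
xyz [ 0.082 -0.03   0.997] twist [ 0.003 -0.001 -0.005]
```

Call:
jog_arm(moves=[{"xyz": [0.08,-0.03,0.4],"twist": [0,0,0],"grip": 1},{"xyz": [0.08,-0.03,0.7],"twist": [0,0,0],"grip": 1},{"xyz": [0.08,-0.03,0.9],"twist": [0,0,0],"grip": 1},{"xyz": [0.08,-0.03,1.0],"twist": [0,0,0],"grip": 1},{"xyz": [0.08,-0.03,1.0],"twist": [0,0,0],"grip": 1}])

```text
clock: 10.75
position: [0.4637, 0.3383, 0.0416]
ee_rot: [2.469, 1.943, 0.0]
force: [0.2, -0.2, -0.5]
width: 0.391
```

```bash
python3 plan.py .464 .338 .042 -13.6
```

```text
pos [0.4637 0.3383 0.0416] psi -13.607086032570994 t 10.75 F [ 0.2306 -0.2009 -0.4838] w 0.39109774622345145
xyz [-0.004  0.006 -0.006] twist [ 0.001 -0.001 -0.001]
```

Call:
jog_arm(moves=[{"xyz": [0,0,0],"twist": [0,0,0],"grip": -1},{"xyz": [0,0,0],"twist": [0,0,0],"grip": -1},{"xyz": [0,0,0],"twist": [0,0,0],"grip": -1},{"xyz": [0,0,0],"twist": [0,0,0],"grip": -1},{"xyz": [0,0,-0.5],"twist": [0,0,0],"grip": -1}])

```text
clock: 11.38
position: [0.462, 0.3376, 0.0702]
ee_rot: [2.468, 1.943, -0.006]
force: [0.5, 1.1, 0.6]
width: 0.882
```

Call:
jog_arm(moves=[{"xyz": [0,0,-0.7],"twist": [0,0,0],"grip": -1},{"xyz": [0,0,-1.7],"twist": [0,0,0],"grip": -1},{"xyz": [0,0,-2.0],"twist": [0,0,0],"grip": -1},{"xyz": [0,0,-2.0],"twist": [0,0,0],"grip": -1}])

```text
clock: 11.88
position: [0.464, 0.3391, 0.1931]
ee_rot: [-2.468, -1.943, -0.005]
force: [-0.3, 0.2, -1.0]
width: 1.001
```

```bash
python3 plan.py .625 -.006 .18 -2
python3 - <<'E'
from h import *
cv2.imwrite("pics/w3.png",arm.get_image("wrist")[80:330])
E
```

```text
pos [0.464  0.3391 0.1931] psi -13.569597377298068 t 11.875 F [-0.3147  0.2468 -0.9537] w 1.000643436223213
xyz [-4.963  3.957  0.209] twist [ 0.011 -0.016 -1.157]
```

View pics/w3.png

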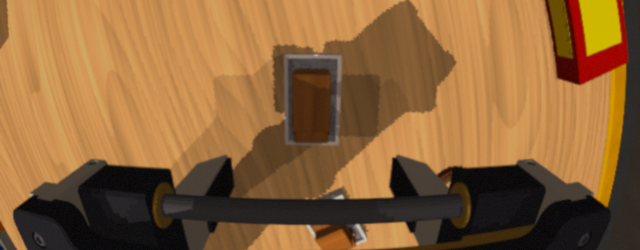

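Run:
```python
from h import *
for px,z in (((313,56+80),.018),((313,144+80),.018),((313,69+80),.06),((312,128+80),.06),((312,142+80),.04)): print(px,z,wray(px,z))
```

```text
(313, 136) 0.018 [0.4759 0.3869 0.018 ]
(313, 224) 0.018 [0.4532 0.2922 0.018 ]
(313, 149) 0.06 [0.4738 0.3792 0.06  ]
(312, 208) 0.06 [0.4597 0.3245 0.06  ]
(312, 222) 0.04 [0.4546 0.3031 0.04  ]
```

Van is centred in stand b to within about 2 mm. Now the lorry.

Call:
jog_arm(moves=[{"xyz": [-4.96,3.96,0],"twist": [0,0,-1.16],"grip": -1},{"xyz": [-4.96,3.96,0],"twist": [0,0,-1.16],"grip": -1},{"xyz": [-4.96,3.96,0],"twist": [0,0,-1.16],"grip": -1},{"xyz": [-4.96,3.96,0],"twist": [0,0,-1.16],"grip": -1},{"xyz": [-4.96,3.96,0],"twist": [0,0,-1.16],"grip": -1}])

```text
clock: 12.55
position: [0.5952, 0.0536, 0.1897]
ee_rot: [-2.258, -2.182, 0.003]
force: [0.6, 0.6, -0.1]
width: 1.0
```

```bash
python3 plan.py .625 -.006 .11 -2
```

```text
pos [0.5952 0.0536 0.1897] psi -1.9576094866721256 t 12.55 F [ 0.5843  0.6134 -0.0505] w 1.0003123940082008
xyz [-0.975  0.533  1.327] twist [-0.015  0.003  0.004]
```

Call:
jog_arm(moves=[{"xyz": [-0.94,0.52,0.3],"twist": [0,0,0],"grip": -1},{"xyz": [-0.94,0.52,0.9],"twist": [0,0,0],"grip": -1},{"xyz": [-0.94,0.52,1.32],"twist": [0,0,0],"grip": -1},{"xyz": [-0.94,0.52,1.32],"twist": [0,0,0],"grip": -1},{"xyz": [-0.94,0.52,1.32],"twist": [0,0,0],"grip": -1}])

```text
clock: 13.18
position: [0.6248, -0.002, 0.1124]
ee_rot: [-2.259, -2.183, 0.0]
force: [-0.7, 0.3, -0.3]
width: 0.996
```

```bash
python3 plan.py .625 -.006 .031 -2
```

```text
pos [ 0.6248 -0.002   0.1124] psi -1.9659994295421943 t 13.175 F [-0.6879  0.2845 -0.3181] w 0.9962486372016889
xyz [-0.066  0.006  1.357] twist [-0.002  0.001  0.003]
```

Call:
jog_arm(moves=[{"xyz": [-0.07,0,0.7],"twist": [0,0,0],"grip": -1},{"xyz": [-0.07,0,1.2],"twist": [0,0,0],"grip": -1},{"xyz": [-0.07,0,1.36],"twist": [0,0,0],"grip": -1},{"xyz": [-0.07,0,1.36],"twist": [0,0,0],"grip": 1},{"xyz": [-0.07,0,1.36],"twist": [0,0,0],"grip": 1}])

```text
clock: 13.8
position: [0.6258, -0.0062, 0.0323]
ee_rot: [2.258, 2.182, 0.003]
force: [-0.5, 0.1, 0.7]
width: 0.826
```

Call:
jog_arm(moves=[{"xyz": [0,0,0],"twist": [0,0,0],"grip": 1},{"xyz": [0,0,0],"twist": [0,0,0],"grip": 1},{"xyz": [0,0,0],"twist": [0,0,0],"grip": 1},{"xyz": [0,0,0],"twist": [0,0,0],"grip": 1},{"xyz": [0,0,0],"twist": [0,0,0],"grip": 1}])

```text
clock: 14.42
position: [0.6248, -0.0063, 0.0308]
ee_rot: [2.259, 2.183, 0.0]
force: [0.0, 0.0, 0.6]
width: 0.39
```

```bash
python3 plan.py .62 -.1726 .11 7.6
```

```text
pos [ 0.6248 -0.0063  0.0308] psi -1.9754025300113085 t 14.425 F [0.0498 0.0486 0.6264] w 0.38999746807322727
xyz [-2.773  0.016 -1.32 ] twist [ 0.002 -0.    -0.958]
```

Call:
jog_arm(moves=[{"xyz": [0,0,-0.7],"twist": [0,0,0],"grip": 1},{"xyz": [-0.4,0,-1.3],"twist": [0,0,-0.2],"grip": 1},{"xyz": [-1.3,0,-1.3],"twist": [0,0,-0.6],"grip": 1},{"xyz": [-2.1,0,-1.3],"twist": [0,0,-0.96],"grip": 1},{"xyz": [-2.75,0.01,-1.3],"twist": [0,0,-0.96],"grip": 1}])

```text
clock: 15.05
position: [0.6189, -0.1736, 0.1087]
ee_rot: [2.069, 2.364, -0.001]
force: [1.2, -0.3, -1.0]
width: 0.391
```

Call:
jog_arm(moves=[{"xyz": [0,0,0],"twist": [0,0,0],"grip": 1},{"xyz": [0,0,0],"twist": [0,0,0],"grip": 1}])

```text
clock: 15.3
position: [0.6194, -0.1705, 0.1083]
ee_rot: [-2.068, -2.363, -0.0]
force: [-0.4, -0.5, -0.7]
width: 0.392
```

```bash
python3 plan.py .62 -.1726 .0435 7.6
```

```text
pos [ 0.6194 -0.1705  0.1083] psi 7.624508196473019 t 15.3 F [-0.4474 -0.4986 -0.6931] w 0.39198231892265456
xyz [-0.038  0.006  1.08 ] twist [-0.003 -0.006  0.002]
```

Call:
jog_arm(moves=[{"xyz": [-0.03,0,0.4],"twist": [0,0,0],"grip": 1},{"xyz": [-0.03,0,0.75],"twist": [0,0,0],"grip": 1},{"xyz": [-0.03,0,1.0],"twist": [0,0,0],"grip": 1},{"xyz": [-0.03,0,1.08],"twist": [0,0,0],"grip": 1},{"xyz": [-0.03,0,1.08],"twist": [0,0,0],"grip": 1}])

```text
clock: 15.92
position: [0.6201, -0.1726, 0.0441]
ee_rot: [2.068, 2.365, 0.0]
force: [-0.1, -0.2, -1.1]
width: 0.389
```

```bash
python3 plan.py .62 -.1726 .043 7.6
```

```text
pos [ 0.6201 -0.1726  0.0441] psi 7.652813235444689 t 15.925 F [-0.112  -0.1797 -1.1372] w 0.38891531078307184
xyz [ 0.    -0.001  0.018] twist [ 0.001 -0.001  0.005]
```

Call:
jog_arm(moves=[{"xyz": [0,0,0.02],"twist": [0,0,0],"grip": 1},{"xyz": [0,0,0.02],"twist": [0,0,0],"grip": -1},{"xyz": [0,0,0.02],"twist": [0,0,0],"grip": -1},{"xyz": [0,0,0.02],"twist": [0,0,0],"grip": -1},{"xyz": [0,0,0.02],"twist": [0,0,0],"grip": -1}])

```text
clock: 16.55
position: [0.6198, -0.173, 0.0428]
ee_rot: [2.069, 2.364, 0.0]
force: [-0.4, 0.6, 0.2]
width: 0.778
```

Call:
jog_arm(moves=[{"xyz": [0,0,-0.5],"twist": [0,0,0],"grip": -1},{"xyz": [0,0,-1.4],"twist": [0,0,0],"grip": -1},{"xyz": [0,0,-2.2],"twist": [0,0,0],"grip": -1},{"xyz": [0,0,-2.2],"twist": [0,0,0],"grip": -1},{"xyz": [0,0,-2.2],"twist": [0,0,0],"grip": -1}])

```text
clock: 17.18
position: [0.6194, -0.1727, 0.1743]
ee_rot: [-2.068, -2.364, -0.0]
force: [0.8, -0.1, -0.3]
width: 0.998
```

```bash
python3 plan.py .4472 -.3335 .14 -14
python3 - <<'E'
from h import *
cv2.imwrite("pics/w4.png",arm.get_image("wrist")[80:330])
E
```

```text
pos [ 0.6194 -0.1727  0.1743] psi 7.631125188445813 t 17.175 F [ 0.7562 -0.0604 -0.2808] w 0.9977644300413586
xyz [-2.275 -3.201  0.571] twist [-0.002 -0.002  2.163]
```

View pics/w4.png

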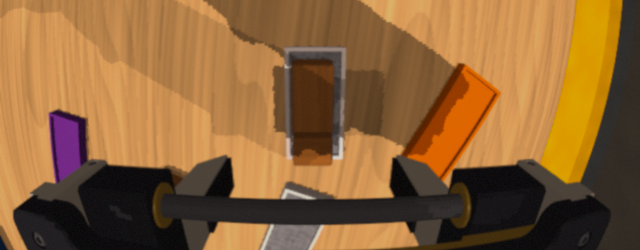

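Run:
```python
from h import *
for px,z in (((315,47+80),.018),((315,158+80),.018),((312,61+80),.066),((313,163+80),.058),((287,130),.018),((345,130),.018),((285,236),.018),((343,237),.018),((292,142),.066),((334,142),.066)): print(px,z,wray(px,z))
```

```text
(315, 127) 0.018 [ 0.6133 -0.1121  0.018 ]
(315, 238) 0.018 [ 0.6292 -0.228   0.018 ]
(312, 141) 0.066 [ 0.6115 -0.1211  0.066 ]
(313, 243) 0.058 [ 0.6252 -0.2156  0.058 ]
(287, 130) 0.018 [ 0.5865 -0.1185  0.018 ]
(345, 130) 0.018 [ 0.6428 -0.1108  0.018 ]
(285, 236) 0.018 [ 0.597 -0.23   0.018]
(343, 237) 0.018 [ 0.6589 -0.2229  0.018 ]
(292, 142) 0.066 [ 0.5952 -0.124   0.066 ]
(334, 142) 0.066 [ 0.6297 -0.1194  0.066 ]
```

Lorry is centred in stand c to within about 3 mm. Now the bus.

Call:
jog_arm(moves=[{"xyz": [-2.27,-3.2,0],"twist": [0,0,2.16],"grip": -1},{"xyz": [-2.27,-3.2,0.2],"twist": [0,0,2.16],"grip": -1},{"xyz": [-2.27,-3.2,0.5],"twist": [0,0,2.16],"grip": -1},{"xyz": [-2.27,-3.2,0.9],"twist": [0,0,2.16],"grip": -1},{"xyz": [-2.27,-3.2,0.9],"twist": [0,0,2.16],"grip": -1}])

```text
clock: 17.85
position: [0.4414, -0.3354, 0.1176]
ee_rot: [-2.478, -1.922, 0.007]
force: [-0.3, 0.2, 0.7]
width: 0.998
```

Call:
jog_arm(moves=[{"xyz": [0,0,0],"twist": [0,0,0],"grip": -1}])

```text
clock: 17.98
position: [0.4473, -0.3329, 0.1198]
ee_rot: [-2.474, -1.933, 0.001]
force: [1.3, -0.0, 1.0]
width: 1.0
```

```bash
python3 plan.py .4472 -.3335 .032 -14
```

```text
pos [ 0.4473 -0.3329  0.1198] psi -13.997123075939582 t 17.975 F [ 1.2622 -0.0499  1.0056] w 1.000499387748673
xyz [-0.012  0.003  1.463] twist [-0.01  -0.005  0.   ]
```

Call:
jog_arm(moves=[{"xyz": [0,0,0.7],"twist": [0,0,0],"grip": -1},{"xyz": [0,0,1.25],"twist": [0,0,0],"grip": -1},{"xyz": [0,0,1.46],"twist": [0,0,0],"grip": -1},{"xyz": [0,0,1.46],"twist": [0,0,0],"grip": 1},{"xyz": [0,0,1.46],"twist": [0,0,0],"grip": 1}])

```text
clock: 18.6
position: [0.4485, -0.3338, 0.0343]
ee_rot: [2.473, 1.934, 0.001]
force: [-0.1, -0.7, -0.5]
width: 0.833
```

Call:
jog_arm(moves=[{"xyz": [0,0,0],"twist": [0,0,0],"grip": 1},{"xyz": [0,0,0],"twist": [0,0,0],"grip": 1},{"xyz": [0,0,0],"twist": [0,0,0],"grip": 1},{"xyz": [0,0,0],"twist": [0,0,0],"grip": 1},{"xyz": [0,0,0],"twist": [0,0,0],"grip": 1}])

```text
clock: 19.23
position: [0.4476, -0.3335, 0.0332]
ee_rot: [2.475, 1.934, 0.0]
force: [-0.7, 0.5, 0.5]
width: 0.391
```

```bash
python3 plan.py .6137 -.3433 .12 -12.8
```

```text
pos [ 0.4476 -0.3335  0.0332] psi -13.982599623125207 t 19.225 F [-0.6743  0.4898  0.4558] w 0.390690766091132
xyz [ 0.511  2.726 -1.446] twist [ 0.001 -0.    -0.118]
```

Call:
jog_arm(moves=[{"xyz": [0,0,-0.7],"twist": [0,0,0],"grip": 1},{"xyz": [0,0.2,-1.4],"twist": [0,0,0],"grip": 1},{"xyz": [0.3,1.1,-1.4],"twist": [0,0,-0.12],"grip": 1},{"xyz": [0.5,2.0,-1.4],"twist": [0,0,-0.12],"grip": 1},{"xyz": [0.51,2.73,-1.4],"twist": [0,0,-0.12],"grip": 1}])

```text
clock: 19.85
position: [0.6165, -0.3415, 0.1168]
ee_rot: [-2.452, -1.963, -0.002]
force: [-0.1, 0.7, -0.6]
width: 0.388
```

Call:
jog_arm(moves=[{"xyz": [0,0,0],"twist": [0,0,0],"grip": 1},{"xyz": [0,0,0],"twist": [0,0,0],"grip": 1}])

```text
clock: 20.1
position: [0.6129, -0.3434, 0.1163]
ee_rot: [-2.454, -1.959, 0.002]
force: [-0.3, -0.6, -2.0]
width: 0.392
```

```bash
python3 plan.py .6137 -.3433 .0455 -12.8
```

```text
pos [ 0.6129 -0.3434  0.1163] psi -12.802415887191463 t 20.1 F [-0.2885 -0.5726 -1.982 ] w 0.39157772266860214
xyz [0.005 0.015 1.181] twist [-0.01   0.001 -0.   ]
```

Call:
jog_arm(moves=[{"xyz": [0,0.01,0.5],"twist": [0,0,0],"grip": 1},{"xyz": [0,0.01,0.85],"twist": [0,0,0],"grip": 1},{"xyz": [0,0.01,1.1],"twist": [0,0,0],"grip": 1},{"xyz": [0,0.01,1.18],"twist": [0,0,0],"grip": 1},{"xyz": [0,0.01,1.18],"twist": [0,0,0],"grip": 1}])

```text
clock: 20.72
position: [0.6145, -0.3437, 0.0466]
ee_rot: [2.455, 1.96, 0.0]
force: [0.0, 0.2, -1.3]
width: 0.389
```

```bash
python3 plan.py .6137 -.3433 .0455 -12.8
```

```text
pos [ 0.6145 -0.3437  0.0466] psi -12.78640206014388 t 20.725 F [ 0.0134  0.1869 -1.2585] w 0.3892564094832721
xyz [ 0.004 -0.015  0.018] twist [0.002 0.001 0.001]
```

Call:
jog_arm(moves=[{"xyz": [0,0,0.02],"twist": [0,0,0],"grip": 1},{"xyz": [0,0,0.02],"twist": [0,0,0],"grip": -1},{"xyz": [0,0,0.02],"twist": [0,0,0],"grip": -1},{"xyz": [0,0,0.02],"twist": [0,0,0],"grip": -1},{"xyz": [0,0,0.02],"twist": [0,0,0],"grip": -1}])

```text
clock: 21.35
position: [0.6145, -0.3435, 0.0452]
ee_rot: [2.455, 1.96, 0.0]
force: [0.0, -0.7, 0.5]
width: 0.776
```

Call:
jog_arm(moves=[{"xyz": [0,0,-0.5],"twist": [0,0,0],"grip": -1},{"xyz": [0,0,-1.4],"twist": [0,0,0],"grip": -1},{"xyz": [0,0,-2.3],"twist": [0,0,0],"grip": -1},{"xyz": [0,-1,-3],"twist": [0,0,0],"grip": -1},{"xyz": [0,-2,-3],"twist": [0,0,0],"grip": -1}])

```text
clock: 21.98
position: [0.5042, -0.3194, 0.2271]
ee_rot: [2.45, 1.958, 0.003]
force: [-0.5, 0.0, 1.2]
width: 1.002
```

Call:
jog_arm(moves=[{"xyz": [0,-2,0],"twist": [0,0,0],"grip": -1},{"xyz": [0,-2,0],"twist": [0,0,0],"grip": -1},{"xyz": [0,-2,0],"twist": [0,0,0],"grip": -1}])

```text
clock: 22.35
position: [0.3823, -0.291, 0.2245]
ee_rot: [-2.456, -1.955, -0.002]
force: [1.8, -0.4, 0.8]
width: 1.001
```

```bash
python3 plan.py
python3 - <<'E'
from h import *
t=arm.get_image("top"); s=arm.get_image("side")
a=cv2.resize(t[155:265,130:450],None,fx=2.5,fy=2.5,interpolation=cv2.INTER_CUBIC)
b=cv2.resize(s[130:260,190:440],(615,320),interpolation=cv2.INTER_CUBIC)
o=np.zeros((600,800,3),np.uint8); o[:275]=a; o[280:600,:615]=b; cv2.imwrite("pics/fin.png",o); cv2.imwrite("pics/topfin.png",t)
E
```

```text
pos [ 0.3823 -0.291   0.2245] psi -12.96645792334763 t 22.35 F [ 1.7933 -0.3634  0.8224] w 1.001484170663048
```

View pics/fin.png

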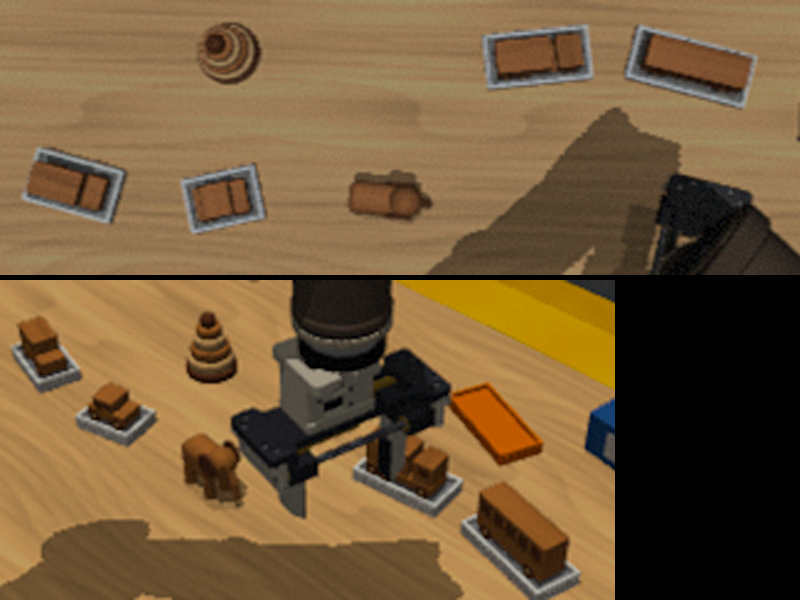

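Both views show every vehicle upright inside its rim, with elephant and ring tower unmoved. The bus top sits near the right end of its stand, probably parallax, so I'll check it numerically.

Run:
```python
from h import *
f=lambda u,v,z: ray("top",(130+u/2.5,155+v/2.5),z)[:2]
print("bus",np.mean([f(*p,.068) for p in((652,35),(754,64),(746,92),(643,61))],0),"d .6137 -.3433")
a=np.array([f(*p,.068) for p in((652,35),(754,64),(746,92),(643,61))]); print(np.linalg.norm(a[0]-a[1]))
im0=cv2.imread("pics/top0.png").astype(int); im1=cv2.imread("pics/topfin.png").astype(int)
for n,(x,y) in dict(eleph=(286,234),stack=(221,176)).items(): print(n,np.abs(im0-im1)[y-15:y+15,x-18:x+18].mean())
```

```text
bus [ 0.611  -0.3437] d .6137 -.3433
0.1138808771979496
eleph 6.5512345679012345
stack 6.80679012345679
```

```bash
python3 -c "
from cell import arm
print(arm.observe()['clock'], arm.sign_off())"
```

```text
the job is handed in; nothing more can be done
22.45 None
```

All four vehicles are on their stands and the job is handed in at 22.45 s on the robot's clock, against the 112 s limit. I placed them shortest to longest: car on stand_a, van on stand_b, lorry on stand_c, bus on stand_d.

- **Placing:** The final top and side pictures show each vehicle upright inside its rim, though the gripper partly hid the lorry in the side view. By measurement, the van, lorry and bus sit within about 3 mm of their stand centres, with 8 mm to spare. I judged the car by eye only: its close-up showed a gap on all sides.
- **Forces:** Wrist force readings at the end of each move stayed around 2 N, well under the limits.
- **Bystanders:** The elephant and ring tower look unmoved. Their before/after picture differences are small and nearly equal, which I took to be image noise.
- **Disagreement:** The car's position along its length differed by about 5–9 mm between readings. I used a middle value, and the placed car showed no ill effect.

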